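# Clear the headphones and hold the scanner on the carton label

### The arm

A 6-joint arm with a two-finger parallel gripper is mounted at the origin on the work surface. World frame = base frame: x ahead of the robot, y to its left, z up, the work surface at z = 0. Lengths are in m, angles in rad, forces in N, time in s.
With the tool pointing down it reaches from about 0.325 to 0.925 m from the base axis. Payload 3.1 kg.
Tool frame: the origin (TCP) lies midway between the tips of the shut fingers; the grasp point (between the pads) lies 19 mm behind it; z points along the fingers, y is the direction in which the jaws open and shut (so a half turn about z gives the same grasp; the last joint's range is limited). The gripper opens to 85 mm and grips with 20 to 120 N. Pads are 22 mm wide; open, the fingers measure 114 mm over their backs; the gripper's body (76 mm by 85 mm) begins 54 mm behind the grasp point. The pads swing forward as they close: fully open they stand 13 mm farther back than shut.
Start: joints at [-1.266, 0.217, 1.613, -0, 1.311, -0.112], TCP at [0.253, -0.571, 0.231] pointing down, gripper open.
Joint ranges: [-2.75, 2.75], [-0.78, 2.1], [0.31, 2.55], [-1.13, 4.27], [0.13, 2.63], [-2.58, 2.58]. Speed limits (rad/s): [2.79, 2.79, 3.14, 3.14, 3.14, 3.14].

### API

Orientations are given as a unit quaternion [x, y, z, w].
In Python, from rig import env, solve_ik, monitor, optics gives the robot as it stands. Calls block until the motion is done:
- env.move_pose(position, orientation): joint-space move of the TCP to a pose.
- env.servo_line(position, ori=None, feed=0.15, f_stop=None): straight line of the TCP; ori=None keeps the orientation; feed is the mean speed in m/s. With f_stop (N) it stops when the force on the tool has changed by that much, and returns True; else False.
- env.set_joints(angles): joint-space move.
- env.set_gripper(opening, grip_force=None): finger opening in m; grip_force is the grip in N (None keeps the last); returns when the fingers have stopped.
- env.sleep(seconds).
- solve_ik(position, orientation): joint angles nearest the present ones, or None.
- monitor.read_state(): the state.
- optics.read_camera(name): name is "scene" or "top" or "wrist"; returns a dict with "color" (480x640x3 uint8, red, green, blue), "mtx" (3x3 intrinsics, pixels), "eye" and "rotation" of the camera in the world. Camera axes: x right, y down, z forward; pixel columns grow to the right and rows downward; lengths in m; the calibration is good to about 2 mm. A picture is of the moment at which its call begins. There is no depth.
A pose or a line that the arm cannot do raises env.PlanningError and nothing moves.
- env.sign_off(): hands the job in, once; it reports no verdict.
The state is a dict: "t": time; "qpos": joint angles; "qvel": joint speeds; "joint_efforts": joint torques, N m; "eef_pos": TCP position; "orientation": TCP orientation; "ft_force": force on the tool from outside, world axes, zero at the start; "wrist_torque": the same for the moment, N m; "opening": finger opening in m.
Only numpy, scipy, OpenCV 4.12 (cv2) and the standard library are available. Lean on these libraries where they do the work, as an engineer would, in place of code of your own. Each camera call takes 0.05 s, during which the arm holds its last target.

### The job

The hearing-test headphones were left straddling the small carton of dressings, over its label: lift them off and hang them by their headband over the bar of the white tube rail. Then draw the hand scanner up out of its stand and aim it at the label on top of the carton, nose tipped about 40 degrees down, with its window about 9 cm from the label and its line of sight meeting the label's middle. Finish holding it there, still and in the air: do not put it down or let go; do not shift the carton, and leave the bottle, jar and beaker alone.

Things in the scene. Friction and masses are not known exactly. Their poses are not given: they have to be found in the camera images.
- headphones: Headphones, rigid, about 0.2 kg: an inverted U, 168 mm wide along its y, standing upright on two ear cups (52 mm along x, 58 mm high, inner gap 122 mm). Origin on the support plane, midway between the cups' undersides; z up to the headband, y from cup to cup, x across the band. At the start they straddle the carton, x along the carton's length to within a few degrees.
- cushion (a point): Centre of the headphones' black headband cushion, 139 mm above the cups' undersides; a block 30 mm along x, 64 mm along y, 22 mm thick (its underside, which rests on the bar, is 128 mm above the cups' undersides, the top 150 mm). The easy grasp is from above, closing along x across the 30 mm; fingertips that reach below its underside would meet the bar.
- rail: White tube rail standing on the worktop, fixed: a hoop in its x-z plane with a round horizontal bar 18 mm in diameter along its x. Origin on the worktop below the middle of the bar. The bar is level for 100 mm either side of the middle; posts at 130 mm either side.
- rail_top (a point): Top of the bar at its middle, 160 mm above the worktop.
- carton: Loose cardboard carton of dressings, 150 mm along x, 84 mm along y, 60 mm high, about 0.45 kg. Origin at the centre of its underside.
- label (a point): Centre of the white 60 x 40 mm bar-code label on the middle of the carton's top, 60 mm above the worktop.
- stand: Grey scanner stand, fixed: base plate 100 x 85 x 8 mm and an upright square sleeve 40 x 38 mm outside, 2 mm play around the scanner's handle. Origin on the worktop below the sleeve's axis.
- stand_mouth (a point): Centre of the sleeve's mouth, 83 mm above the worktop; the sleeve's inner floor is at 13 mm, so the scanner must rise 70 mm to come clear.
- scanner: Cordless pistol-shaped scanner, about 0.2 kg. Origin at the centre of the handle's foot; z up along the handle, x the way the nose looks. Handle 26 mm (x) by 24 mm (y) by 85 mm; above it the white head, 44 mm wide along y, from z = 85 to 121 mm and x = -25 to +65 mm. At the start it stands upright in the sleeve (leaning a degree or two by the play), foot 13 mm above the worktop. The easy grasp is from above, closing along y across the 44 mm head.
- window (a point): Centre of the dark window on the scanner's nose, at x = 65, z = 103 mm of the scanner's frame; it looks along the scanner's x.
- focus (a point): Reading point of the scanner, in empty air 90 mm ahead of the window, at x = 155, z = 103 mm of the scanner's frame: bring it to the label's centre.
- bottle: Bystander: amber bottle, 60 mm across, 150 mm high, origin at its foot.
- jar: Bystander: white screw jar, 56 mm across, 70 mm high, origin at its foot.
- beaker: Bystander: open steel cup, 68 mm across, 80 mm high, origin at its foot.
There are look-alikes about, which are no part of the job. Leave any yellow look-alike of the stand alone.

How it is judged:
On the way, in this order (a step that is already met when the one before it is completed fails the run):
1. the headphones hang by the headband on the rail's bar, let go and still (contact force between headphones and rail above 0.5 N and contact force between headphones and the fingers below 0.05 N and height (world z) of headphones above 0.012 m and angle between headphones's own z axis and vertical below 0.6 rad and distance between cushion and rail_top below 0.11 m and linear speed of headphones below 0.05 m/s), for 0.3 s.
2. the scanner is drawn up out of the stand in the fingers (height (world z) of scanner above 0.085 m and contact force between scanner and the fingers above 1 N and contact force between scanner and stand below 0.05 N), for 0.1 s.
At the end, for the whole second after the job is handed in: Fingers hold the scanner still in the air, touching nothing else, foot over 30 mm up, nose 28 to 53 degrees below level, reading point within 30 mm of the label's centre; headphones hang by the headband on the bar, off the worktop, leaning under 34 degrees, let go (distance between focus and label below 0.03 m and angle between scanner's own x axis and vertical between 2.05 and 2.5 rad and height (world z) of scanner above 0.03 m and contact force between scanner and the fingers above 1 N and contact force between scanner and carton below 0.05 N and contact force between scanner and stand below 0.05 N and contact force between scanner and rail below 0.05 N and contact force between scanner and headphones below 0.05 N and linear speed of scanner below 0.03 m/s and contact force between headphones and rail above 0.5 N and contact force between headphones and the fingers below 0.05 N and height (world z) of headphones above 0.012 m and angle between headphones's own z axis and vertical below 0.6 rad and distance between cushion and rail_top below 0.11 m); the arm keeps its last pose, push and grip.
It fails at once if the carton is shifted more than 40 mm (distance of carton from where it was at the start of the episode above 0.04 m).
It fails at once if the bottle, jar or beaker is disturbed (more than 30 mm) (distance of any of bottle, jar, beaker from where it was at the start of the episode above 0.03 m).
It also fails if it takes over 45 s, if anything falls off the work surface, if the arm or the gripper's body presses on something with over 40 N, if the wrist force passes 120 N, or if a joint passes its speed limit or range.

## Working session

There is one attempt and no reset: what is moved stays moved. The work goes in short steps, each a Python script; the robot and the scene stay as the last script left them, time stands still between calls to the robot, and variables do not carry over. Pictures are saved under pics/ and viewed, and the job is handed in when it is done.

```bash
ls; mkdir -p pics; python3 - <<'E'
from rig import env, solve_ik, monitor, optics
import cv2
for n in ["scene","top","wrist"]:
    c=optics.read_camera(n); cv2.imwrite(f"pics/{n}0.png",c["color"][:,:,::-1]); print(n,c["mtx"].round(1).tolist(),c["eye"],c["rotation"].round(4).tolist())
s=monitor.read_state(); print(s["t"],s["eef_pos"],s["orientation"],s["opening"])
E
```

```text
pics
scene [[596.5, 0.0, 323.0], [0.0, 596.5, 240.3], [0.0, 0.0, 1.0]] [1.37287679 0.55609318 0.87235027] [0.4172, 0.7955, -0.3929, -0.197]
top [[556.2, 0.0, 327.0], [0.0, 556.2, 230.7], [0.0, 0.0, 1.0]] [ 0.44575552 -0.01505035  1.38265822] [0.712, -0.6984, 0.0482, -0.0536]
wrist [[397.6, 0.0, 319.4], [0.0, 397.6, 240.7], [0.0, 0.0, 1.0]] [ 0.31872392 -0.5417575   0.37245377] [0.8293, -0.5398, -0.0802, 0.1202]
0.15 [ 0.25283461 -0.57087451  0.23023154] [ 9.78364696e-01  2.06885468e-01 -8.81278279e-05 -9.57209176e-04] 0.08546333068185785
```

View pics/scene0.png

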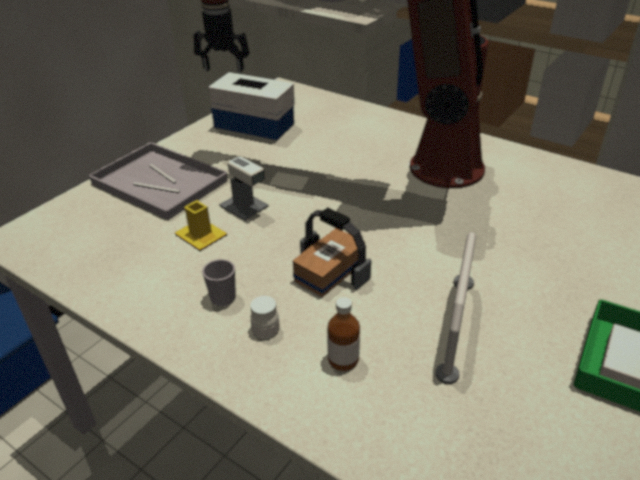

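View pics/top0.png

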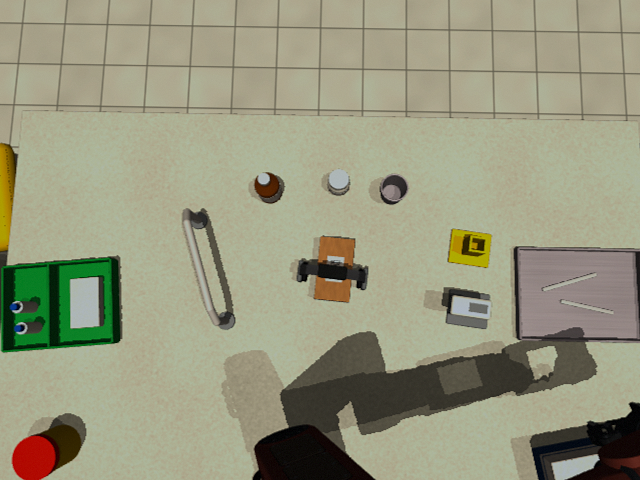

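View pics/wrist0.png

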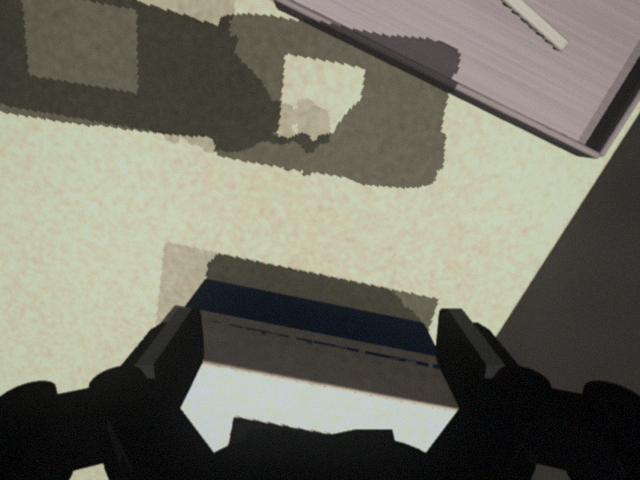

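Top view (up = +x, left = +y): headphones' cushion is near (332,270) on the carton, the bar runs from (192,215) to (222,318), the scanner head is near (468,306), the yellow look-alike at (470,247), and bottle/jar/beaker are at (267,187), (339,181) and (394,188). Zooming in for detail.

```bash
cat > h.py <<'E'
import numpy as np, cv2
from scipy.spatial.transform import Rotation as R
from rig import env, solve_ik, monitor, optics
def ray(c,u,v):
    d=R.from_quat(c["rotation"]).apply(np.linalg.solve(c["mtx"],[u,v,1.]))
    return np.array(c["eye"]),d
def plane(c,u,v,z):
    e,d=ray(c,u,v); return e+d*(z-e[2])/d[2]
def proj(c,p):
    q=R.from_quat(c["rotation"]).inv().apply(np.array(p)-c["eye"]); q=c["mtx"]@q; return q[:2]/q[2]
def tri(c1,p1,c2,p2):
    e1,d1=ray(c1,*p1); e2,d2=ray(c2,*p2)
    A=np.stack([d1,-d2],1); s=np.linalg.lstsq(A,e2-e1,rcond=None)[0]
    a=e1+s[0]*d1; b=e2+s[1]*d2; return (a+b)/2,np.linalg.norm(a-b)
def down(yaw,nose=0):  # tool z down; jaw axis (tool y) along angle yaw in world
    z=np.array([0,0,-1.]); y=np.array([np.cos(yaw),np.sin(yaw),0]); x=np.cross(y,z)
    return R.from_matrix(np.stack([x,y,z],1)).as_quat()
def crop(c,name,x0,y0,x1,y1,k):
    cv2.imwrite("pics/"+name,cv2.resize(c["color"][y0:y1,x0:x1,::-1],None,fx=k,fy=k,interpolation=cv2.INTER_CUBIC))
E
python3 - <<'E'
from h import *
t=optics.read_camera("top"); s=optics.read_camera("scene")
crop(t,"tc1.png",280,225,400,315,6); crop(t,"tc2.png",420,220,520,340,5)
crop(s,"sc1.png",210,140,390,300,4)
for n,u,v,z in [("cush",332,271,.15),("scan",468,306,.134),("stand",468,309,0.0),("yell",470,247,0.),("bar1",190,216,.16),("bar2",218,320,.16),("bottle",269,188,0),("jar",339,183,.0),("beak",394,190,0.)]: print(n,plane(t,u,v,z).round(3))
E
```

```text
cush [ 0.534 -0.017  0.15 ]
scan [ 0.464 -0.32   0.134]
stand [ 0.458 -0.353  0.   ]
yell [ 0.612 -0.36   0.   ]
bar1 [0.65  0.303 0.16 ]
bar2 [0.422 0.229 0.16 ]
bottle [0.753 0.147 0.   ]
jar [ 0.769 -0.031  0.   ]
beak [ 0.754 -0.17   0.   ]
```

View pics/tc1.png

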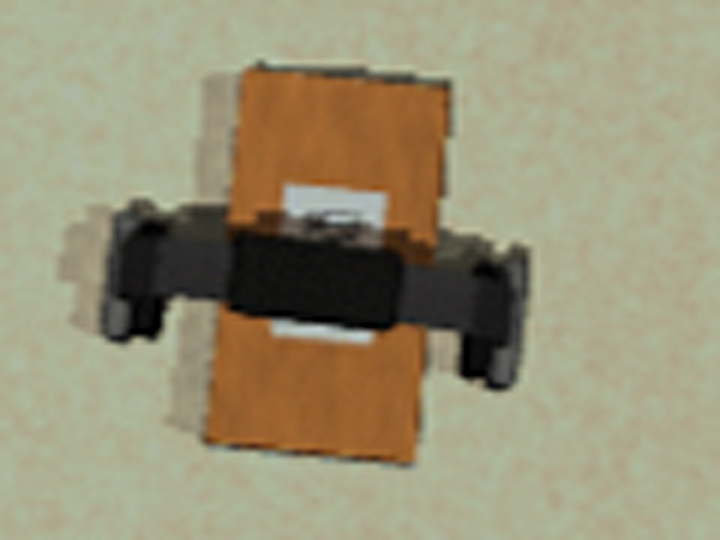

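View pics/tc2.png

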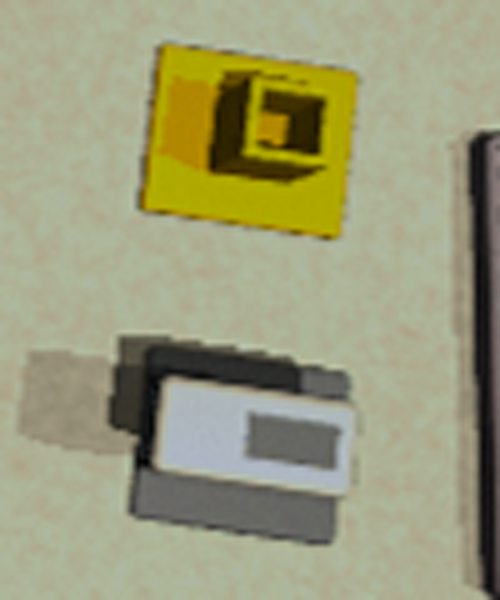

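View pics/sc1.png

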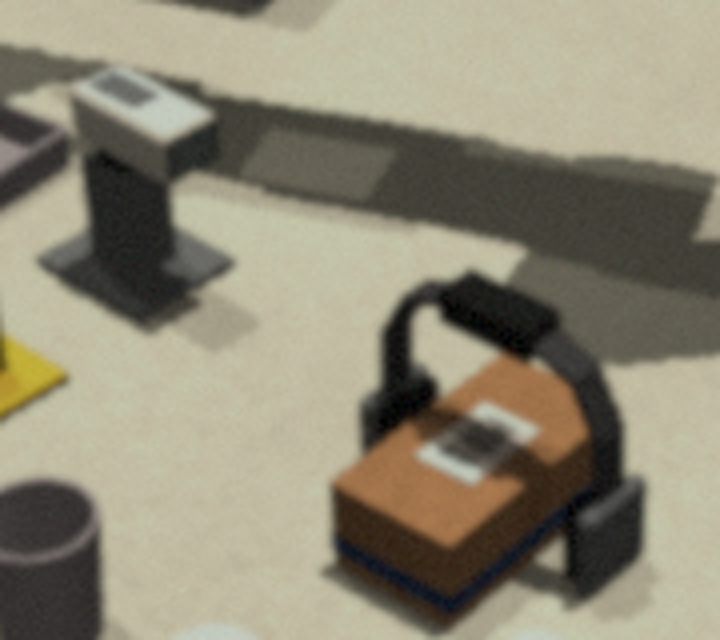

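```bash
python3 - <<'E'
from h import *
t=optics.read_camera("top"); s=optics.read_camera("scene")
hsv=cv2.cvtColor(t["color"],cv2.COLOR_RGB2HSV)
def rects(name,m,box,z):
    k=np.zeros(m.shape,np.uint8);x0,y0,x1,y1=box;k[y0:y1,x0:x1]=m[y0:y1,x0:x1]*255
    cs,_=cv2.findContours(k,cv2.RETR_EXTERNAL,cv2.CHAIN_APPROX_NONE);c=max(cs,key=cv2.contourArea)
    b=cv2.boxPoints(cv2.minAreaRect(c)); P=np.array([plane(t,u,v,z)[:2] for u,v in b])
    e=P[1]-P[0];f=P[2]-P[1]
    print(name,"px",b.mean(0).round(1),"area",cv2.contourArea(c),"ctr",P.mean(0).round(4),"sides",[(round(np.linalg.norm(q),4),round(np.degrees(np.arctan2(q[1],q[0])),1)) for q in (e,f)])
H,S,V=[hsv[...,i].astype(int) for i in range(3)]
rects("carton",(H<20)&(S>110)&(V>60),(305,228,365,310),.06)
rects("label+",((H<20)&(S>110)&(V>60))|((V>150)),(318,238,352,300),.06)
rects("cushion",V<28,(312,255,352,285),.15)
rects("head",(V>100),(447,290,495,322),.134)
print(hsv[270,332],hsv[263,305],hsv[300,460],hsv[306,478],hsv[267,200],hsv[267,225],hsv[270,208])
crop(t,"rail.png",170,195,250,340,4)
crop(s,"rails.png",420,220,500,390,3)
E
```

```text
carton px [335.7 252. ] area 745.5 ctr [ 0.5866 -0.0249] sides [(np.float64(0.0708), np.float64(-4.2)), (np.float64(0.0852), np.float64(-94.5))]
label+ px [334.5 253. ] area 767.0 ctr [ 0.5842 -0.0221] sides [(np.float64(0.0791), np.float64(-88.9)), (np.float64(0.072), np.float64(-179.2))]
cushion px [332.1 271.5] area 328.5 ctr [ 0.5335 -0.0171] sides [(np.float64(0.03), np.float64(-5.9)), (np.float64(0.063), np.float64(-96.0))]
head px [471.  305.5] area 1015.0 ctr [ 0.4651 -0.3269] sides [(np.float64(0.1024), np.float64(-88.9)), (np.float64(0.0683), np.float64(178.7))]
[30 28 18] [135 102   5] [102  18 186] [ 38  10 102] [ 20  37 164] [ 40  38 183] [ 23  51 174]
```

View pics/rail.png

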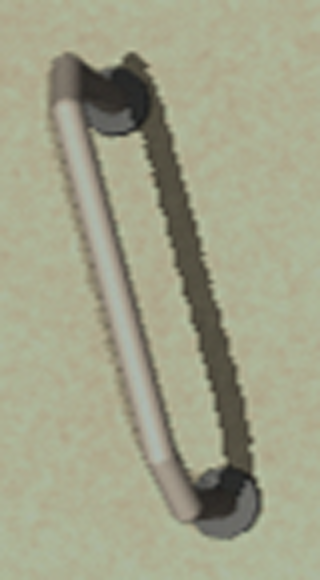

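View pics/rails.png

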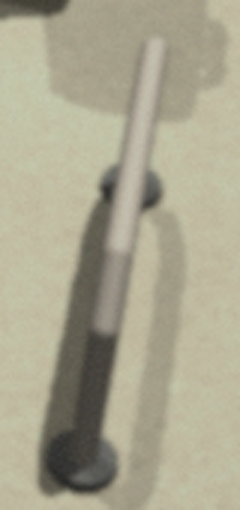

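```bash
cat > m.py <<'E'
from h import *
t=optics.read_camera("top"); s=optics.read_camera("scene")
def pts(l,off,k,z): return np.array([plane(t,off[0]+(u+.5)/k-.5,off[1]+(v+.5)/k-.5,z)[:2] for u,v in l])
def ang(d): return round(np.degrees(np.arctan2(d[1],d[0])),1)
P=pts([(243,68),(450,83),(413,463),(207,443)],(280,225),6,.06); print("carton",P.mean(0).round(4),[round(np.linalg.norm(P[i]-P[i-1]),3) for i in range(4)],ang(P[0]-P[3]),ang(P[1]-P[2]))
L=pts([(285,184),(388,192),(375,345),(270,335)],(280,225),6,.06); print("label",L.mean(0).round(4),[round(np.linalg.norm(L[i]-L[i-1]),3) for i in range(4)])
Hd=pts([(165,378),(357,402),(347,497),(152,468)],(420,220),5,.134); print("head",Hd.mean(0).round(4),[round(np.linalg.norm(Hd[i]-Hd[i-1]),3) for i in range(4)],ang(Hd[0]-Hd[1]),ang(Hd[3]-Hd[2]))
B=pts([(118,340),(353,372),(333,543),(133,515)],(420,220),5,.008);print("base",B.mean(0).round(4),[round(np.linalg.norm(B[i]-B[i-1]),3) for i in range(4)])
F=pts([(118,103),(230,502)],(170,195),4,.0); print("feet",F.round(4),F.mean(0).round(4),np.linalg.norm(F[1]-F[0]),ang(F[0]-F[1]))
b=pts([(68,103),(158,462)],(170,195),4,.155); print("bar",b.round(4),b.mean(0).round(4),np.linalg.norm(b[1]-b[0]),ang(b[0]-b[1]))
for n,p in [("cush",(0.5335,-.0171,.15)),("bar",(*b.mean(0),.16)),("nosetop",(*((Hd[0]+Hd[3])/2),.134)),("rear",(*((Hd[1]+Hd[2])/2),.134))]: print(n,proj(s,p).round(1))
E
python3 m.py
```

```text
carton [ 0.5473 -0.0223] [np.float64(0.15), np.float64(0.083), np.float64(0.151), np.float64(0.081)] -4.2 -4.8
label [ 0.5469 -0.0227] [np.float64(0.06), np.float64(0.041), np.float64(0.061), np.float64(0.042)]
head [ 0.462  -0.3261] [np.float64(0.04), np.float64(0.086), np.float64(0.042), np.float64(0.087)] 84.0 82.7
base [ 0.4605 -0.3472] [np.float64(0.085), np.float64(0.116), np.float64(0.084), np.float64(0.098)]
feet [[0.6665 0.3205]
 [0.4196 0.2385]] [0.543  0.2795] 0.26015428748329583 18.4
bar [[0.6412 0.3109]
 [0.4433 0.2505]] [0.5423 0.2807] 0.2069058135174927 17.0
cush [334.2 214.6]
bar [465.5 264.8]
nosetop [257.4 170.5]
rear [233.3 158.7]
```

```bash
cat >> h.py <<'E'
def best(p,yaw):
    o=[(abs(q[5]),k) for k in (0,np.pi) for q in [solve_ik(p,down(yaw+k))] if q is not None]
    return down(yaw+min(o)[1]),o
LAB=np.array([.547,-.0225,.06])
def tilt(h,tip=np.radians(40),flip=1,gx=.012,tcpz=.092,focus=LAB):
    # scanner pose with heading h, returns TCP pos, quat ; tool y along +-scanner y
    hv=np.array([np.cos(h),np.sin(h),0]);up=np.array([0,0,1.])
    x=np.cos(tip)*hv-np.sin(tip)*up; z=np.sin(tip)*hv+np.cos(tip)*up; y=np.cross(z,x)
    o=focus-.155*x-.103*z
    tz=-z; ty=flip*y; tx=np.cross(ty,tz)
    return o+gx*x+tcpz*z, R.from_matrix(np.stack([tx,ty,tz],1)).as_quat(), o
E
python3 - <<'E'
from h import *
d=np.radians
for n,p,y in [("hp",(.5335,-.0171,.128),-5.9),("hpup",(.5335,-.0171,.36),-5.9),("rail",(.5425,.28,.36),17.8),("raildn",(.5425,.28,.155),17.8),("scan",(.461,-.334,.105),173.4),("scanup",(.461,-.334,.3),173.4)]:
    print(n,best(p,d(y))[1])
for h in range(-180,180,15):
    r=[]
    for f in (1,-1):
        p,q,o=tilt(d(h),flip=f); j=solve_ik(p,q); r.append(None if j is None else np.round(j,2).tolist())
    print(h,p.round(2),r)
E
```

```text
hp [(np.float64(0.060587575366163104), 0)]
hpup [(np.float64(0.060587575366163104), 0)]
rail [(np.float64(0.05088534218680918), 0)]
raildn [(np.float64(0.05088534218680918), 0)]
scan [(np.float64(2.5065213353945612), 0), (np.float64(0.6350713181952314), 3.141592653589793)]
scanup [(np.float64(2.5065213353945612), 0), (np.float64(0.6350713181952314), 3.141592653589793)]
-180 [ 0.66 -0.02  0.14] [[-0.2, 0.09, 2.09, 0.44, 0.3, 0.99], [-0.2, 0.09, 2.09, 0.44, 0.3, -2.15]]
-165 [0.66 0.01 0.14] [[-0.24, 0.1, 2.08, 0.79, 0.45, 0.43], None]
-150 [0.65 0.04 0.14] [[-0.27, 0.12, 2.06, 0.89, 0.63, 0.12], None]
-135 [0.63 0.06 0.14] [[-0.3, 0.15, 2.02, 0.89, 0.82, -0.1], None]
-120 [0.61 0.08 0.14] [[-0.31, 0.19, 1.98, 0.84, 1.0, -0.28], None]
-105 [0.58 0.09 0.14] [[-0.32, 0.22, 1.93, 0.77, 1.16, -0.44], None]
-90 [0.55 0.09 0.14] [[-0.31, 0.26, 1.89, 0.69, 1.31, -0.6], [-0.31, 0.26, 1.89, 0.69, 1.31, 2.54]]
-75 [0.52 0.09 0.14] [[-0.29, 0.3, 1.84, 0.58, 1.44, -0.76], [-0.29, 0.3, 1.84, 0.58, 1.44, 2.38]]
-60 [0.49 0.08 0.14] [[-0.27, 0.33, 1.8, 0.47, 1.56, -0.93], [-0.27, 0.33, 1.8, 0.47, 1.5
[... 683 characters left out ...]
0.06, 0.35, 1.77, -0.5, 1.53, 0.88]]
60 [ 0.49 -0.12  0.14] [[-0.04, 0.32, 1.81, -0.61, 1.42, -2.43], [-0.04, 0.32, 1.81, -0.61, 1.42, 0.71]]
75 [ 0.52 -0.14  0.14] [None, [-0.03, 0.29, 1.85, -0.71, 1.28, 0.55]]
90 [ 0.55 -0.14  0.14] [None, [-0.02, 0.25, 1.9, -0.79, 1.12, 0.38]]
105 [ 0.58 -0.14  0.14] [None, [-0.03, 0.21, 1.95, -0.86, 0.95, 0.22]]
120 [ 0.61 -0.12  0.14] [None, [-0.05, 0.17, 2.0, -0.89, 0.77, 0.03]]
135 [ 0.63 -0.1   0.14] [None, [-0.07, 0.14, 2.04, -0.87, 0.58, -0.21]]
150 [ 0.65 -0.08  0.14] [[-0.11, 0.11, 2.07, -0.72, 0.4, 2.58], [-0.11, 0.11, 2.07, -0.72, 0.4, -0.56]]
165 [ 0.66 -0.05  0.14] [[-0.15, 0.1, 2.09, -0.26, 0.27, 1.9], [-0.15, 0.1, 2.09, -0.26, 0.27, -1.24]]
```

```bash
python3 - <<'E'
from h import *
d=np.radians
s=monitor.read_state(); p=s["eef_pos"]
env.servo_line([p[0],p[1],.36],feed=.3)
q=best((.5335,-.0171,.36),d(-5.9))[0]
env.move_pose([.5335,-.0171,.30],q)
t=optics.read_camera("wrist"); cv2.imwrite("pics/w1.png",t["color"][:,:,::-1])
print("proj cush",proj(t,(.5335,-.0171,.15)))
s=monitor.read_state(); print(s["t"],s["eef_pos"],s["ft_force"])
E
```

```text
proj cush [320.24153613 221.15472515]
3.3083 [ 0.53366783 -0.01800825  0.30011671] [-0.12447149 -0.27474794 -0.0270829 ]
```

View pics/w1.png

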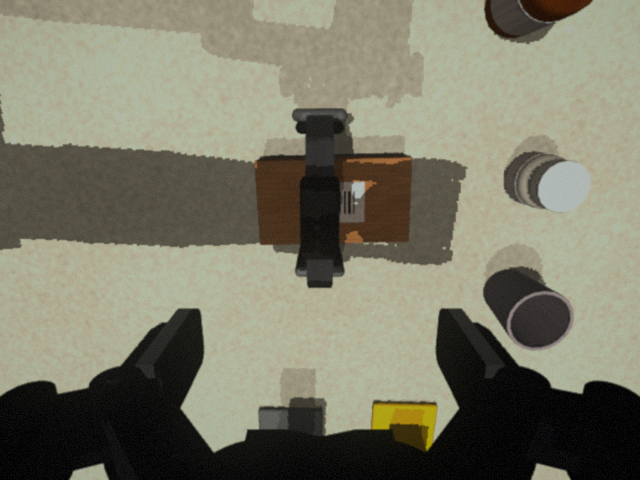

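The wrist view puts the cushion at about (320,218), where the measurement predicts it (320,221), centred between the jaws and square to them. Grasping it now.

```bash
python3 - <<'E'
from h import *
d=np.radians
r=env.servo_line([.5335,-.0171,.128],feed=.12,f_stop=8); print("hit",r)
env.set_gripper(0.0,45); 
s=monitor.read_state(); print(s["t"],s["eef_pos"],s["opening"],s["ft_force"])
env.servo_line([.5335,-.0171,.20],feed=.1)
s=monitor.read_state(); print(s["t"],s["opening"],s["ft_force"])
env.servo_line([.5335,-.0171,.37],feed=.2)
for n in ("wrist","scene"):
    c=optics.read_camera(n); cv2.imwrite(f"pics/{n}2.png",c["color"][:,:,::-1])
E
```

```text
hit False
5.4417 [ 0.53395184 -0.01718592  0.12837861] 0.02915832767050783 [-0.02011541  0.62722126  0.99824149]
6.3083 0.029673741639812373 [-0.31774492 -0.28626983 -2.37344168]
```

View pics/scene2.png

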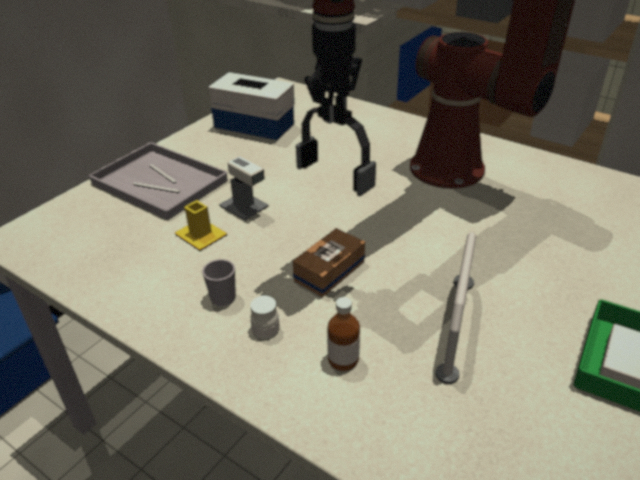

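The scene view shows the headphones level in the jaws, cups at (308,152) and (366,178), and the carton still at (330,260). Carrying them over the rail.

```bash
python3 - <<'E'
from h import *
d=np.radians
q=best((.5425,.28,.36),d(17.8))[0]
env.servo_line([.5425,.28,.37],ori=q,feed=.2)
env.servo_line([.5425,.28,.185],feed=.12)
for n in ("top","scene"):
    c=optics.read_camera(n); crop(c,f"{n}3.png",*((170,195,260,340,4) if n=="top" else (400,160,540,400,2.5)))
r=env.servo_line([.5425,.28,.152],feed=.04,f_stop=4)
s=monitor.read_state(); print(r,s["t"],s["eef_pos"],s["ft_force"],s["opening"])
E
```

```text
True 11.45 [0.54218501 0.27987893 0.16030324] [-0.88862845 -0.84128191  3.65441877] 0.028774289920237922
```

View pics/scene3.png

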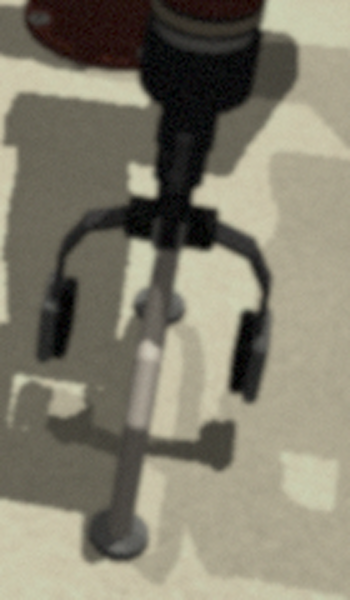

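View pics/top3.png

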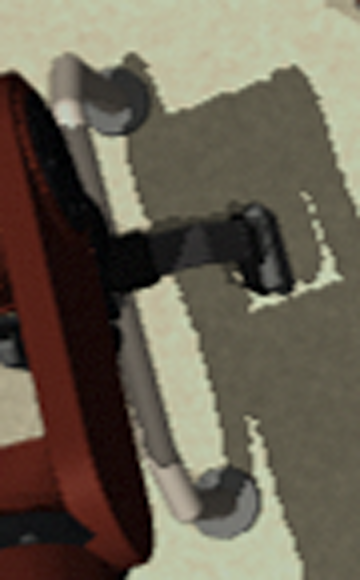

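The cups straddle the bar and contact came at TCP z = 0.160, exactly as predicted. Releasing.

```bash
python3 - <<'E'
from h import *
env.set_gripper(0.05); env.sleep(.2); env.set_gripper(.085)
env.servo_line([.5425,.28,.24],feed=.1)
env.servo_line([.5425,.28,.36],feed=.25)
q=best((.461,-.334,.3),np.radians(173.4))[0]
env.move_pose([.461,-.334,.27],q)
for n in ("top","scene","wrist"):
    c=optics.read_camera(n); cv2.imwrite(f"pics/{n}4.png",c["color"][:,:,::-1])
s=monitor.read_state(); print(s["t"],s["ft_force"],s["eef_pos"],"proj nose/rear",proj(c,(.467,-.283,.134)),proj(c,(.457,-.370,.134)))
E
```

```text
16.4 [ 0.31347669 -0.78654844  0.46203795] [ 0.46157564 -0.33336685  0.27019034] proj nose/rear [320.07605718 155.62725268] [319.99850447 274.63002659]
```

View pics/scene4.png

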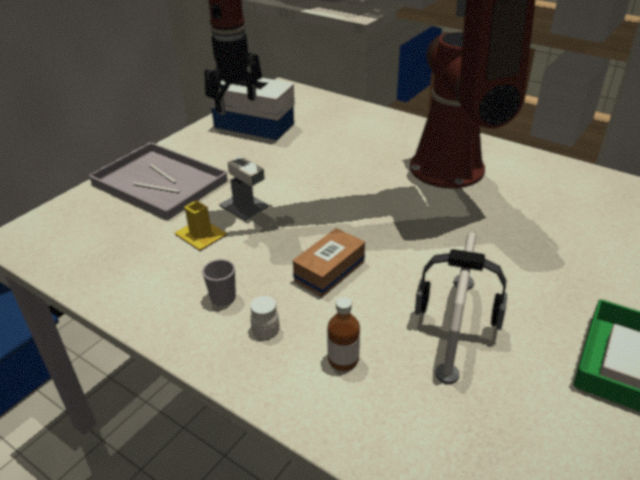

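View pics/wrist4.png

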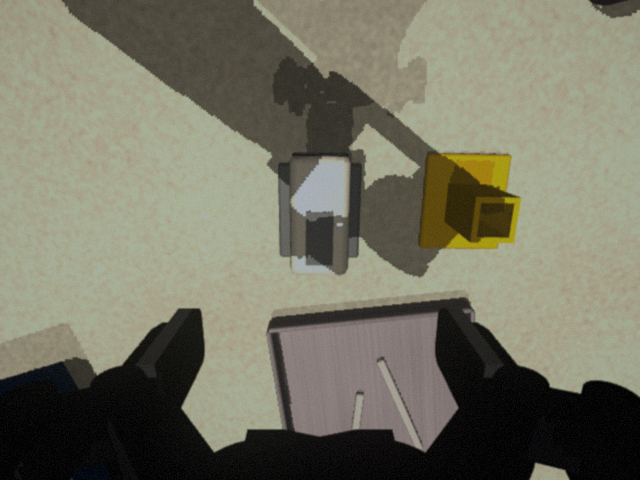

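View pics/top4.png

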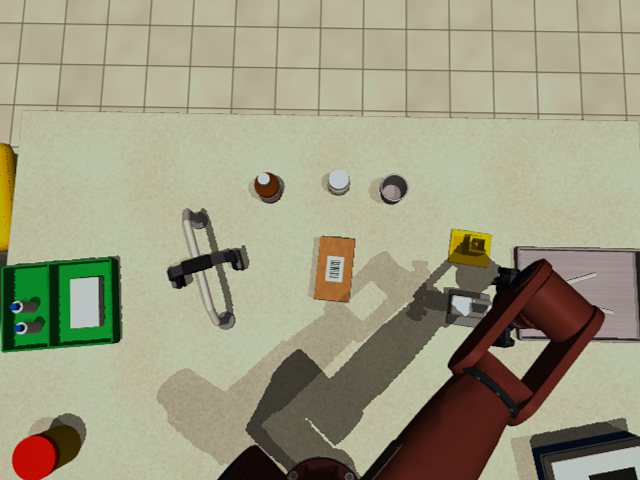

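The headphones hang level on the bar, with the cushion at (467,260) in the scene view, and carton and bystanders haven't moved. In the wrist view the scanner head spans columns 291–350 and rows 154–272, as predicted, nose away from the camera bottom. Measuring the now-open label, then drawing the scanner.

```bash
python3 - <<'E'
from h import *
t=optics.read_camera("top")
hsv=cv2.cvtColor(t["color"],cv2.COLOR_RGB2HSV).astype(int)
m=((hsv[...,0]<20)&(hsv[...,1]>110)&(hsv[...,2]>60)).astype(np.uint8); k=np.zeros_like(m); k[228:310,305:365]=m[228:310,305:365]
cs,_=cv2.findContours(k,cv2.RETR_EXTERNAL,cv2.CHAIN_APPROX_NONE);c=max(cs,key=cv2.contourArea);b=cv2.boxPoints(cv2.minAreaRect(c))
P=np.array([plane(t,u,v,.06)[:2] for u,v in b]);print("carton",P.mean(0).round(4),np.linalg.norm(P[1]-P[0]).round(3),np.linalg.norm(P[2]-P[1]).round(3))
print("hit",env.servo_line([.461,-.334,.101],feed=.12,f_stop=8))
env.set_gripper(0.0,70)
s=monitor.read_state(); print(s["t"],s["eef_pos"],s["opening"],s["ft_force"])
print("hit",env.servo_line([.461,-.334,.125],feed=.06,f_stop=15))
s=monitor.read_state(); print(s["opening"],s["ft_force"])
print("hit",env.servo_line([.461,-.334,.27],feed=.12,f_stop=15))
env.sleep(.2)
s=monitor.read_state(); print(s["t"],s["opening"],s["ft_force"])
c=optics.read_camera("scene"); crop(c,"scene5.png",170,60,370,300,2.5)
E
```

```text
carton [ 0.5469 -0.022 ] 0.15 0.084
hit False
18.4667 [ 0.46150555 -0.3344327   0.10168145] 0.04276386175989374 [-0.8013463  -0.55074323  2.10376963]
hit False
0.04288180463390044 [-0.32884338 -0.26401901 -1.14970225]
hit False
20.575 0.042828798542715825 [ 0.36873173 -0.21529475 -1.40851106]
```

View pics/scene5.png

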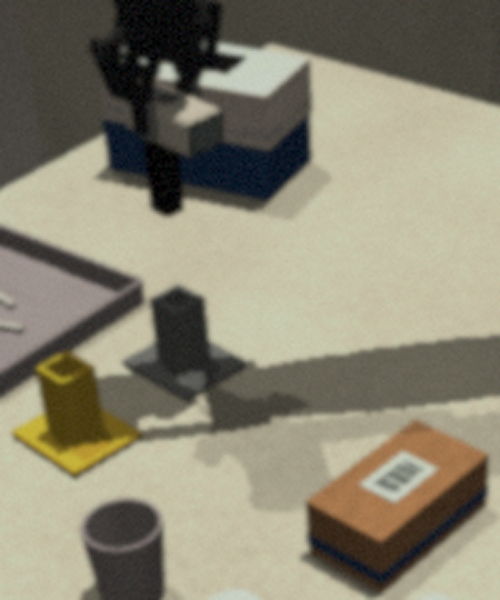

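The scanner is clear of the stand, nose (dark window) toward +y. Moving to the aiming pose through a raised waypoint.

```bash
python3 - <<'E'
from h import *
p,q,o=tilt(np.radians(83.4),flip=-1,gx=.012,tcpz=.0887,focus=np.array([.547,-.022,.06]))
print(p,o)
w=p+np.array([0,-.06,.11])
env.servo_line(w,ori=q,feed=.12)
env.servo_line(p,feed=.08); env.sleep(.4)
for n in ("top","scene"):
    c=optics.read_camera(n); crop(c,f"{n}6.png",*((290,190,450,330,5) if n=="top" else (200,100,400,300,3)))
    x=R.from_quat(q).as_matrix()
    zz=-x[:,2]; yy=-x[:,1]; xx=np.cross(yy,zz)
    print(n,"window",proj(c,o+.065*xx+.103*zz).round(1),"foot",proj(c,o).round(1),"label",proj(c,(.547,-.022,.06)).round(1))
s=monitor.read_state(); print(s["t"],s["opening"],s["ft_force"],s["eef_pos"],abs(s["orientation"]@q))
E
```

```text
[ 0.5333528  -0.13994933  0.14096419] [ 0.52574306 -0.20571835  0.0807295 ]
top window [364.4 270.6] foot [412.8 278.4] label [334.2 268.5]
scene window [304.8 217. ] foot [268.7 211. ] label [328.9 250.7]
24.275 0.04295751856992763 [ 0.4239598  -0.27443395 -1.60446646] [ 0.53332644 -0.13995792  0.14096024] 0.9999999998419051
```

View pics/scene6.png

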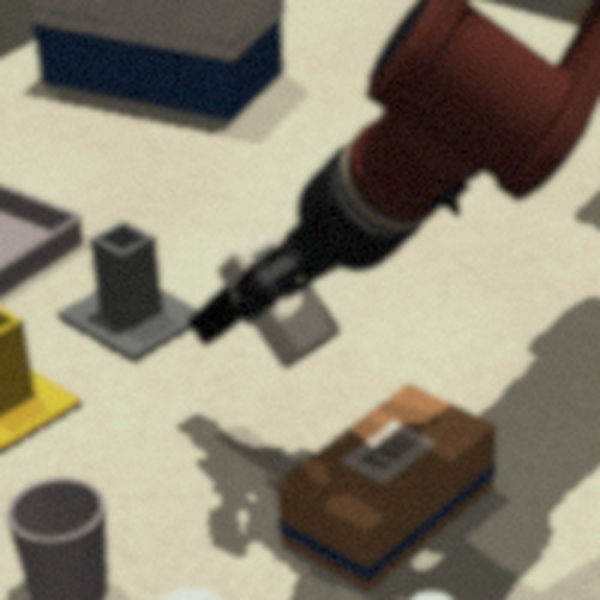

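View pics/top6.png

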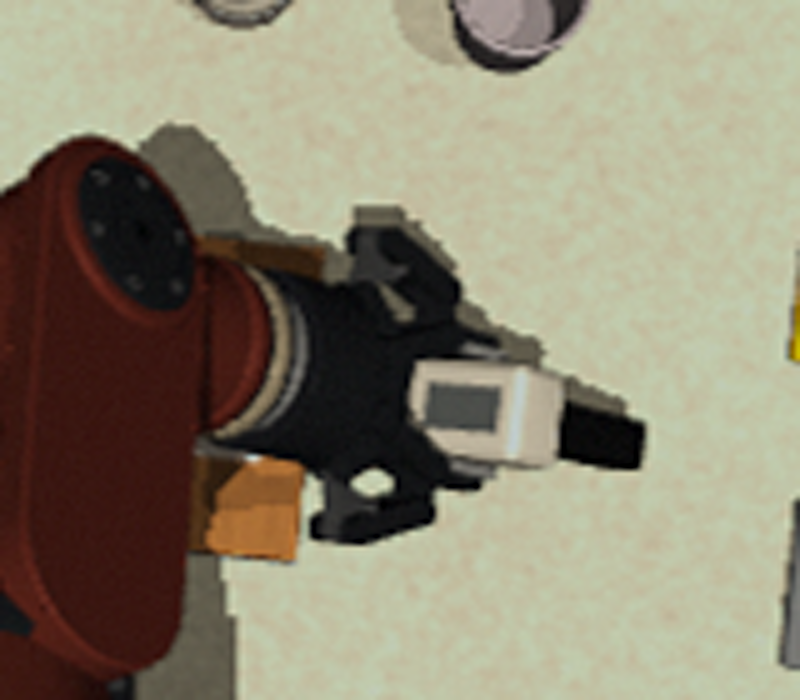

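```bash
python3 - <<'E'
from h import *
p,q,o=tilt(np.radians(83.4),flip=-1,gx=.012,tcpz=.0887,focus=np.array([.547,-.022,.06]))
x=R.from_quat(q).as_matrix(); zz=-x[:,2]; yy=-x[:,1]; xx=np.cross(yy,zz)
W=lambda a,b,c:o+a*xx+b*yy+c*zz
pts=[(a,b,c) for a in(-.025,.065) for b in(-.022,.022) for c in(.085,.121)]+[(a,b,0) for a in(-.013,.013) for b in(-.012,.012)]
for n,(x0,y0,x1,y1,k) in (("top",(290,190,450,330,5)),("scene",(200,100,400,300,3))):
    c=optics.read_camera(n); im=cv2.resize(c["color"][y0:y1,x0:x1,::-1],None,fx=k,fy=k,interpolation=cv2.INTER_CUBIC)
    for i,a in enumerate(pts):
        u=(proj(c,W(*a))-[x0,y0])*k; cv2.circle(im,tuple(int(v) for v in u),4,(0,255,0) if i<8 else (255,0,255),1)
    cv2.imwrite(f"pics/{n}7.png",im)
print(monitor.read_state()["t"])
E
```

```text
24.375
```

View pics/scene7.png

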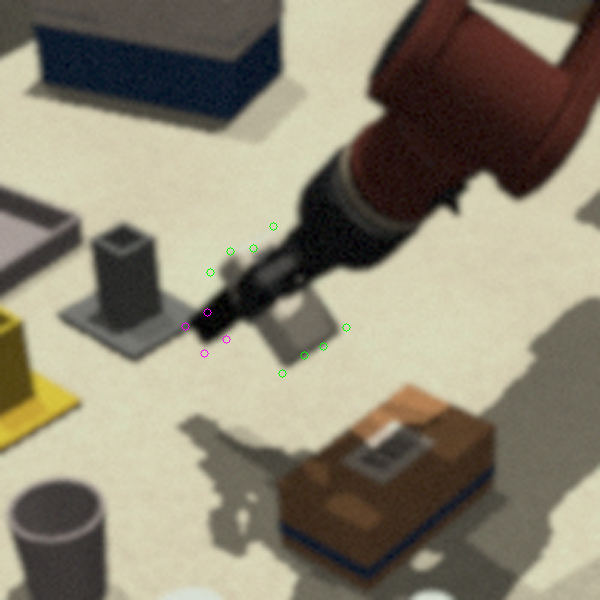

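View pics/top7.png

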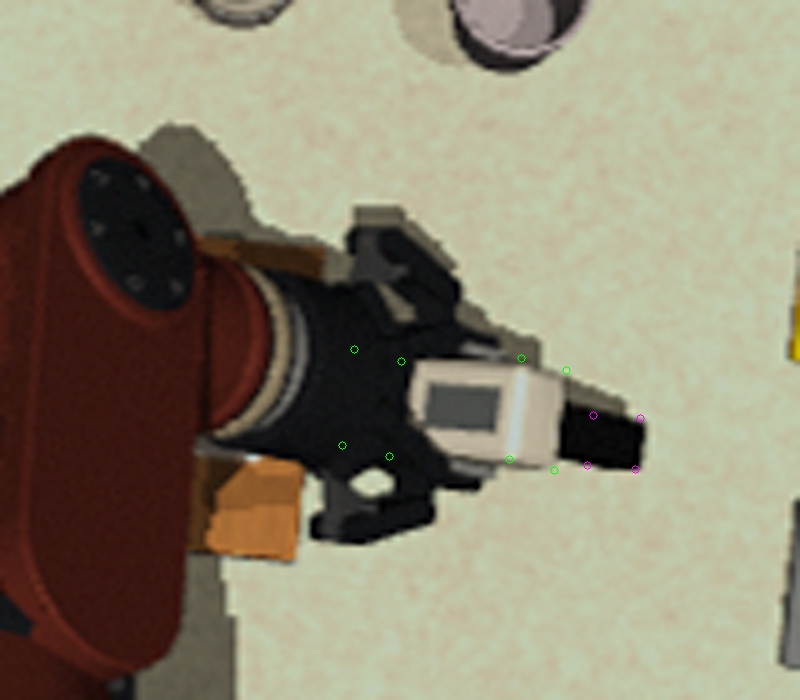

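The overlaid corners of the intended pose agree with the pictures to about 5 px in the 5x top crop and 8–10 px in the 3x scene crop. That is roughly 5 mm, against a 30 mm tolerance. One last check of the headphones and stillness, then hand in.

```bash
python3 - <<'E'
from h import *
c=optics.read_camera("scene"); crop(c,"scene8.png",280,200,560,400,2.5)
s=monitor.read_state(); print(s["t"],np.abs(s["qvel"]).max(),s["opening"])
E
```

```text
24.425 0.0013416453734794314 0.04328096173608926
```

View pics/scene8.png

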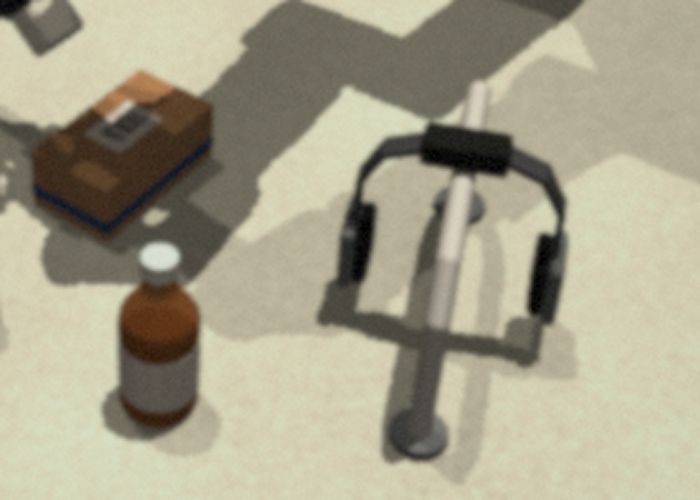

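The crop shows the headphones hanging level and clear of the worktop, cushion at (467,150) and cups at (357,240) and (547,278). The carton is untouched at (125,155) and the arm is still.

```bash
python3 -c "
from rig import env
env.sign_off()"
```

```text
the job is handed in; nothing more can be done
```

The job is handed in. The headphones hang by their cushion on the rail's bar, and the gripper is holding the scanner still in the air, aimed at the carton's label. No verdict was reported, so this rests on my own last checks:

- **Headphones:** they hang level, clear of the worktop and let go. Contact with the bar came at TCP z = 0.160 m, as predicted.
- **Scanner:** drawn straight up out of the stand with no snag and gripped at 43 mm opening. It was commanded to 40° nose down, with the reading point on the label's middle.
- **Stillness:** joint speeds were about 0.001 rad/s. My last reading was at 24.4 s of the 45 s allowed.
- **Carton:** its measured centre was unchanged within about 1 mm after the headphones were lifted off. It looked unmoved in the last picture too.
- **Bottle, jar and beaker:** the pictures show no movement. I did not measure them again at the end.
- **One disagreement:** the scene camera showed the scanner about 5 mm higher than intended, while the top view agreed to about 1–2 mm. That is well inside the 30 mm tolerance, so I left it uncorrected.

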